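# Check two bored blocks with a plug gauge and reject the blind one

## Task

One of the two post-holder blocks in the rack was not bored right through. Try the plug gauge from the stand in the bores, with light pressure and never forcing it, until you have felt it stop part way down in the bad block; leave the gauge standing fully home, flange on the top face, in the good block in its rack pocket, and set the bad block upright in the empty tray. Leave the pen, the driver and the stopcock where they lie.

Things in the scene. Friction and masses are not known exactly. Their poses are not given: they have to be found in the camera images.
- gauge: steel plug gauge, upright in its stand, 0.12 kg. Origin: lower end of the pin, on its axis; z up along it. Pin 16 mm thick, 36 long, its last 3 mm tapered to 13; flange 28 mm wide at 36 to 40 mm; dark hexagonal handle, 22 mm across flats, at 40 to 96 mm, a flat facing its +x (and every 60 degrees). Origin above the block's: 6 mm when fully home, 18 mm when stopped in the blind bore
- block_a: steel block, 44 x 44 mm, 42 high, 0.48 kg, upright in a rack pocket. Origin: centre of underside; z up the bore, x, y square to its sides. Bore 17 mm wide in the centre of the top (count on no chamfer). In one block it goes through, in the other it ends blind 24 mm below the top; which one varies, they look alike. Grip two sides near the top.
- block_b: steel block, 44 x 44 mm, 42 high, 0.48 kg, upright in a rack pocket. Origin: centre of underside; z up the bore, x, y square to its sides. Bore 17 mm wide in the centre of the top (count on no chamfer). In one block it goes through, in the other it ends blind 24 mm below the top; which one varies, they look alike. Grip two sides near the top.
- rack: fixed grey plate, 76 (x) x 172 (y) x 14 mm; two square pockets 50 mm wide, 6 deep, centred at y = +55 and -55 mm, floors 8 mm above the table; the blocks stand in them with 3 mm of play all round. Origin: centre of underside; z up. All is rigid: a few newtons show a stop, and pressing a block with the gauge onto the rack with over 35 N counts as forcing
- stand: fixed grey block, 50 x 50 x 45 mm, with a hole 19 mm wide and 42 mm deep in the centre of its top; the gauge hangs in it by its flange. Origin: centre of its underside; z up. Draw the gauge out of a bore slowly and straight, or the block may lift with it. Black headphones lie on the table between stand and rack: carry things over them with at least 150 mm under what is carried.
- tray: empty white open tray, 110 x 110 mm outside, walls 22 mm high and 4 mm thick, floor 4 mm thick, fixed to the table. Origin: centre of its underside; z up, x and y square to its walls.
- pen: felt pen, 132 mm long, 13 mm thick, lying on the table; bystander. Origin: centre of its underside.
- driver: hex driver, 160 mm long, 22 mm thick, lying on the table; bystander. Origin: centre of its underside.
- stopcock: small white plastic stopcock, 28 x 44 x 13 mm, lying on the table; bystander. Origin: centre of its underside.
Mind the look-alikes: they are no part of the job. What is shaped like the block_b but red is not meant.

How it is judged:
On the way, in this order (a step that is already met when the one before it is completed fails the run):
1. the gauge has been tried in the blind bore: it rests there, still, stopped part way down (((z of gauge in the frame of block_a between 0.0145 and 0.0215 m and x of gauge in the frame of block_a between -0.003 and 0.003 m and y of gauge in the frame of block_a between -0.003 and 0.003 m and angle between the z axis of gauge and the z axis of block_a, either way round below 0.09 rad and linear speed of gauge below 0.004 m/s) or (z of gauge in the frame of block_b between 0.0145 and 0.0215 m and x of gauge in the frame of block_b between -0.003 and 0.003 m and y of gauge in the frame of block_b between -0.003 and 0.003 m and angle between the z axis of gauge and the z axis of block_b, either way round below 0.09 rad and linear speed of gauge below 0.004 m/s))), for 0.1 s.
2. the gauge is fully home in the bore that goes right through (((z of gauge in the frame of block_a between 0.003 and 0.009 m and x of gauge in the frame of block_a between -0.003 and 0.003 m and y of gauge in the frame of block_a between -0.003 and 0.003 m and angle between the z axis of gauge and the z axis of block_a, either way round below 0.09 rad) or (z of gauge in the frame of block_b between 0.003 and 0.009 m and x of gauge in the frame of block_b between -0.003 and 0.003 m and y of gauge in the frame of block_b between -0.003 and 0.003 m and angle between the z axis of gauge and the z axis of block_b, either way round below 0.09 rad))), for 0.2 s.
At the end, for the whole second after the job is handed in: The gauge stands fully home (to 3 mm) in the good block, which is upright and within 12 mm of its first place in the rack pocket; the other, blind block stands upright on the tray's floor, inside its walls; all are at rest (((z of gauge in the frame of block_a between 0.003 and 0.009 m and x of gauge in the frame of block_a between -0.003 and 0.003 m and y of gauge in the frame of block_a between -0.003 and 0.003 m and angle between the z axis of gauge and the z axis of block_a, either way round below 0.09 rad and distance of block_a from where it was at the start of the episode below 0.012 m and angle between block_a's own z axis and vertical below 0.06 rad and angle between block_b's own z axis and vertical below 0.1 rad and x of block_b in the frame of tray between -0.031 and 0.031 m and y of block_b in the frame of tray between -0.031 and 0.031 m and z of block_b in the frame of tray below 0.009 m and linear speed of each of block_b, block_a, gauge below 0.02 m/s) or (z of gauge in the frame of block_b between 0.003 and 0.009 m and x of gauge in the frame of block_b between -0.003 and 0.003 m and y of gauge in the frame of block_b between -0.003 and 0.003 m and angle between the z axis of gauge and the z axis of block_b, either way round below 0.09 rad and distance of block_b from where it was at the start of the episode below 0.012 m and angle between block_b's own z axis and vertical below 0.06 rad and angle between block_a's own z axis and vertical below 0.1 rad and x of block_a in the frame of tray between -0.031 and 0.031 m and y of block_a in the frame of tray between -0.031 and 0.031 m and z of block_a in the frame of tray below 0.009 m and linear speed of each of block_a, block_b, gauge below 0.02 m/s))); the robot touches nothing.
It fails at once if the gauge is forced: a block that the fingers do not touch is pressed on the rack with more than 40 N, its weight included ((contact force between block_a and rack above 40 N and contact force between block_a and the fingers below 0.5 N) or (contact force between block_b and rack above 40 N and contact force between block_b and the fingers below 0.5 N)).
It fails at once if the pen is shifted by more than 30 mm (distance of pen from where it was at the start of the episode above 0.03 m).
It fails at once if the driver is shifted by more than 30 mm (distance of driver from where it was at the start of the episode above 0.03 m).
It fails at once if the stopcock is shifted by more than 30 mm (distance of stopcock from where it was at the start of the episode above 0.03 m).
It also fails if it takes over 72 s, if anything falls off the work surface, if the arm or the gripper's body presses on something with over 40 N, if the wrist force passes 120 N, or if a joint passes its speed limit or range.

## Robot

A 6-joint arm with a two-finger parallel gripper is mounted at the origin on a cart in front of the work surface, level with it; the furniture and walls round the work are solid. World frame = base frame: x ahead of the robot, y to its left, z up, the work surface at z = 0. Lengths are in m, angles in rad, forces in N, time in s.
With the tool pointing down it reaches from about 0.425 to 0.95 m from the base axis. Payload 3.5 kg.
Tool frame: the origin (TCP) lies at the very end of the fingers, on their centre line; the grasp point (between the pads) lies 19 mm behind it; z points along the fingers, y is the line along which they close (so a half turn about z gives the same grasp; the last joint's range is limited). The gripper opens to 85 mm and grips with 20 to 120 N. Pads are 22 mm wide; open, the fingers measure 114 mm over their backs; the gripper's body (76 mm by 85 mm) begins 54 mm behind the grasp point. The pads swing forward as they close: fully open they stand 13 mm farther back than shut.
Start: joints at [-1.329, 0.286, 1.577, -0, 1.279, -0.15], TCP at [0.258, -0.624, 0.231] pointing down, gripper open.
Joint ranges: [-2.77, 2.77], [-0.9, 2.22], [0.21, 2.48], [-1.53, 4.67], [0.24, 2.81], [-2.84, 2.84]. Speed limits (rad/s): [2.79, 2.79, 3.14, 3.14, 3.14, 3.14].

## Interface

Orientations are given as a unit quaternion [x, y, z, w].
In Python, from plant import ctrl gives the robot as it stands.
- The arm moves only by the tool carry_out, never from a script. Its argument "deltas" is one flat list of numbers, 6 for each row, row after row: the shift along the tool's x, y, z in m, then the turn, a rotation vector about the tool's x, y, z in rad. A call has 1 to 5 rows; each row is the pose to reach, as a shift and turn from the pose commanded when the call began, along the tool's axes at that moment; what a row does not reach only later rows make up. A row lasts 1/8 s, in which the tool goes at most 62.5 mm and 10.7 degrees, less where a joint would pass 70% of its speed; a pose out of reach is approached as far as the arm can. A call with a gripper value outside its range is refused whole. "grip" is the opening in per cent of the stroke, from 0 (shut) to 100 (fully open), set as the call begins (left out, the last holds). The fingers move at their own pace and stop on an object; "grip_force" is the grip in N (left out, the last holds). Time passes only in rows, so rows that repeat a pose let the fingers close. It gives the time, the measured TCP pose, the force, the opening and the grip force at its end, in the units of the state.
- ctrl.get_state(): the state, without advancing time (a new reading comes with each control period).
- ctrl.read_camera(name): name is "scene" or "top"; returns (picture, depth): 480x640x3 uint8, red, green, blue; 480x640 float32, m along the optical axis (not along the pixel's ray), 0 where there is no reading.
- ctrl.camera_model(name): a dict with "intrinsics" (3x3 intrinsics, pixels), "k1" (the pictures are not rectified: a ray, as slopes to the right and down, at radius r is drawn at 1 + k1 r^2 times it, then the intrinsics apply), "extrinsics" (4x4, takes a point from world to camera coordinates). Camera axes: x right, y down, z forward; pixel columns grow to the right and rows downward; lengths in m; the calibration is good to about 2 mm. A picture is of the moment at which its call begins. camera_model takes no time and is no camera call.
- ctrl.sign_off(): hands the job in; it is judged then, once.
Trained networks look in the newest picture that a camera, given by its name, has taken for a name from the list of things; names that differ only in an ending like _2 or _b are one class to them, and where a whole thing is asked for, a point or a joint stands for the part that bears it (a point fixed in the world has none). Each returns a list of dicts, best first, with "score" (0 to 1); they miss things now and then, are a little off and sometimes report something else, mostly with a low value. They report only what shows in the picture. A call takes as long as a camera call. They do not tell look-alikes from the thing itself.
- ctrl.find_in(camera, query): "uv" ([column, row] in pixels, amid what is visible of it).
The state is a dict: "time": time; "qpos": joint angles; "dq": joint speeds; "joint_efforts": joint torques, N m; "eef_pos": TCP position; "tcp_rot": TCP orientation; "contact_force": force on the tool from outside, world axes, zero at the start; "wrist_torque": the same for the moment, N m; "opening": opening from 0.0 (shut) to 1.0 (fully open); "finger_force": force on a finger pad.
Only numpy, scipy, OpenCV 4.12 (cv2) and the standard library are available. Lean on these libraries where they do the work, as an engineer would, in place of code of your own. Each camera call takes 0.05 s, during which the arm holds its last target. There are 200 camera calls.

## Working session

There is one attempt and no reset: what is moved stays moved. The work goes in short steps, Python scripts to look and compute and a tool call to move; the robot and the scene stay as the last step left them, time stands still between calls to the robot, and variables do not carry over. Pictures are saved under pics/ and viewed, at most 10 in all, crops included, and the job is handed in when it is done.

Besides the shell and the picture viewer there is one more tool, called after "Request:" as name(argument=value, ...) on one line, values as JSON. carry_out: Moves the arm, as the interface text tells. Its arguments: {"type":"object","properties":{"deltas":{"type":"array"},"grip":{"type":"number"},"grip_force":{"type":"number"}},"required":["deltas"]}

```bash
mkdir -p pics; ls
cat > h.py <<'E'
import numpy as np, cv2
from plant import ctrl
def cam(n):
    m=ctrl.camera_model(n); return np.array(m["intrinsics"]),m["k1"],np.array(m["extrinsics"])
def shot(n,save=None):
    p,d=ctrl.read_camera(n)
    if save: cv2.imwrite("pics/"+save,p[:,:,::-1])
    return p,d
def rays(n,uv):
    K,k1,E=cam(n); uv=np.atleast_2d(np.array(uv,float))
    r=cv2.undistortPoints(uv[:,None],K,np.array([k1,0,0,0.]))[:,0]
    return np.c_[r,np.ones(len(r))],E
def atz(n,uv,z):
    r,E=rays(n,uv); R,t=E[:3,:3],E[:3,3]; d=r@R; o=-R.T@t
    return o+d*((z-o[2])/d[:,2])[:,None]
def world(n,d):
    v,u=np.mgrid[:480,:640]; r,E=rays(n,np.c_[u.ravel(),v.ravel()])
    P=(r*d.reshape(-1,1)-E[:3,3])@E[:3,:3]; P[d.ravel()==0]=np.nan
    return P.reshape(480,640,3)
def proj(n,X):
    K,k1,E=cam(n); return cv2.projectPoints(np.atleast_2d(np.array(X,float)),cv2.Rodrigues(E[:3,:3])[0],E[:3,3],K,np.array([k1,0,0,0.]))[0][:,0]
E
python3 - <<'E'
from h import *
for n in("top","scene"):
    p,d=shot(n,n+"0.png"); W=world(n,d); np.savez("/tmp/"+n,p=p,d=d,W=W)
    K,k1,Ex=cam(n); print(n,K[0,0],k1,-Ex[:3,:3].T@Ex[:3,3])
    for q in("gauge","block_a","stand","tray","rack","pen","driver","stopcock"):
        for r in ctrl.find_in(n,q)[:4]:
            u=np.round(r["uv"]).astype(int); print(q,round(r["score"],2),u,W[u[1],u[0]].round(3))
E
```

```text
pics
top 497.8675268638728 -0.028803524208235093 [ 0.3484672  -0.09553568  1.17763433]
gauge 0.64 [228 208] [0.567 0.131 0.109]
block_a 0.94 [498 225] [ 0.523 -0.478  0.04 ]
block_a 0.73 [497 304] [ 0.343 -0.475  0.003]
block_a 0.71 [453 234] [ 0.51  -0.381  0.006]
block_a 0.68 [494 263] [ 0.439 -0.476 -0.001]
stand 0.85 [240 219] [0.554 0.117 0.043]
stand 0.69 [262 180] [0.654 0.07  0.008]
stand 0.19 [453 234] [ 0.51  -0.381  0.006]
rack 0.75 [426 233] [ 0.513 -0.317  0.012]
pen 0.74 [261 179] [0.656 0.072 0.011]
driver 0.57 [387 179] [ 0.644 -0.23   0.02 ]
stopcock 0.7 [263 297] [0.373 0.07  0.01 ]
scene 528.7266870724028 -0.0811290371768496 [-0.38113778  0.37075277  0.70278508]
gauge 0.79 [209 245] [0.551 0.134 0.08 ]
block_a 0.96 [443 213] [ 0.511 -0.472  0.031]
block_a 0.89 [414 222] [ 0.486 -0.359  0.046]
block_a 0.68 [462 233] [ 0.414 -0.453  0.03 ]
block_a 0.66 [487 250] [ 0.324 -0.451  0.035]
stand 0.59 [210 265] [0.544 0.138 0.034]
tray 0.9 [149 331] [0.429 0.301 0.002]
rack 0.88 [400 234] [ 0.494 -0.327  0.015]
pen 0.57 [236 243] [0.643 0.044 0.006]
stopcock 0.51 [269 312] [0.374 0.073 0.008]
```

View pics/top0.png

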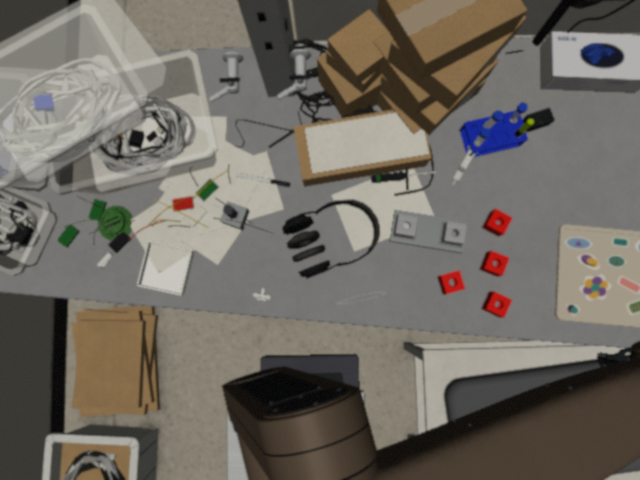

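View pics/scene0.png

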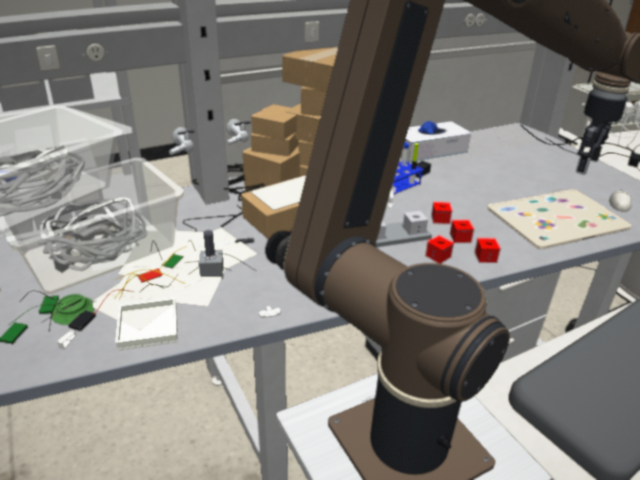

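Run:
```python
from h import *
z=np.load("/tmp/top.npz"); p,W=z["p"],z["W"]
def seg(name,box,z0,z1):
    x0,y0,x1,y1=box; w=W[y0:y1,x0:x1].reshape(-1,3); m=(w[:,2]>z0)&(w[:,2]<z1); w=w[m]
    mm=np.median(w,0); r=cv2.minAreaRect((w[:,:2]*1000).astype(np.float32)); print(name,m.sum(),mm.round(4),[np.round(a,1) for a in r])
seg("left blk",(392,212,422,240),.035,.07); seg("right blk",(440,218,470,248),.035,.07)
seg("rack",(382,204,475,256),.007,.03); seg("stand",(215,195,260,235),.03,.06); seg("gauge",(215,190,260,235),.085,.13)
seg("tray",(125,230,205,300),.014,.03)
print("table",np.nanmedian(W[290:300,300:330,2]))
c=lambda b,n,k: cv2.imwrite("/tmp/"+n,cv2.resize(p[b[1]:b[3],b[0]:b[2],::-1],None,fx=k,fy=k,interpolation=cv2.INTER_CUBIC))
a=p[200:260,380:480];b=p[185:245,200:260]; t=p[235:300,130:200]
s=np.load("/tmp/scene.npz")["p"]; g=s[225:285,180:240]
R=lambda i,w,h: cv2.resize(i,(w,h),interpolation=cv2.INTER_CUBIC)
o=np.vstack([np.hstack([R(a,500,300),R(b,300,300)]),np.hstack([R(t,323,300),R(g,300,300),np.zeros((300,177,3),np.uint8)])])
cv2.imwrite("pics/crop1.png",o[:,:,::-1])
```

```text
left blk 373 [ 0.5275 -0.2652  0.0498] [array([ 527.8, -265.4]), array([44.8, 45.2]), np.float64(78.1)]
right blk 388 [ 0.5078 -0.3745  0.0496] [array([ 508. , -376.1]), array([46. , 45.3]), np.float64(79.1)]
rack 1573 [ 0.5144 -0.3196  0.0143] [array([ 526.5, -312. ]), array([197.6, 104.3]), np.float64(83.5)]
stand 380 [0.5572 0.1256 0.046 ] [array([559.1, 117.1]), array([98.1, 50.2]), np.float64(69.0)]
gauge 107 [0.5644 0.1316 0.1063] [array([565.5, 133.5]), array([23.7, 20.4]), np.float64(43.7)]
tray 422 [0.45   0.3098 0.0214] [array([455.3, 327.3]), array([168.6, 124.8]), np.float64(80.5)]
table 0.0004833649153454864
```

View pics/crop1.png

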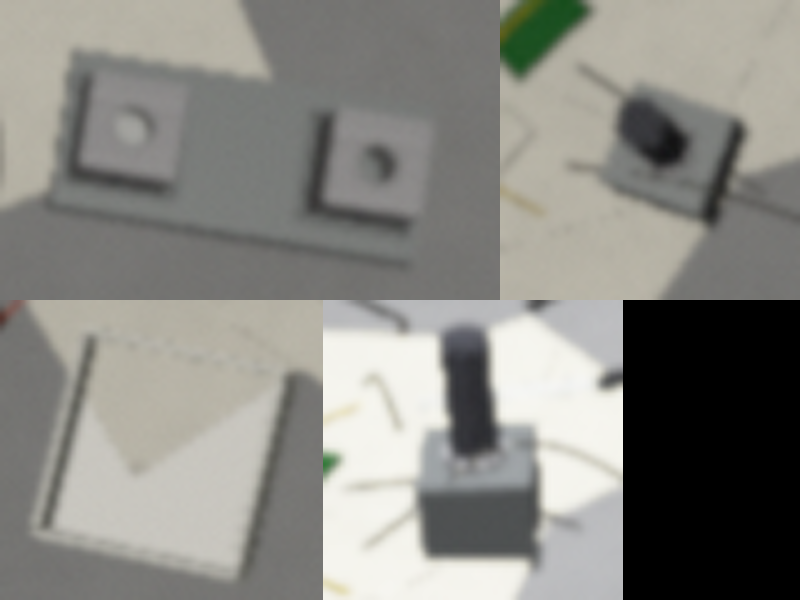

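```bash
cat >> h.py <<'E'
from scipy.spatial.transform import Rotation as Ro
def goto(xyz,yaw=None,start=None):
    """delta in tool axes from present pose to xyz, tool down, tool y axis at world angle yaw (mod pi, nearest)"""
    s=ctrl.get_state(); R=Ro.from_quat(s["tcp_rot"]); p=np.array(s["eef_pos"])
    d=R.inv().apply(np.array(xyz)-p); out=[0,0,0]
    if yaw is not None:
        y=R.as_matrix()[:,1]; cur=np.arctan2(y[1],y[0]); dy=(yaw-cur+np.pi/2)%np.pi-np.pi/2
        ty=np.array([np.cos(cur+dy),np.sin(cur+dy),0]); tz=np.array([0,0,-1.]); T=np.c_[np.cross(ty,tz),ty,tz]
        out=(R.inv()*Ro.from_matrix(T)).as_rotvec()
    return d.round(4),np.round(out,4)
def st():
    s=ctrl.get_state(); y=Ro.from_quat(s["tcp_rot"]).as_matrix()
    print("t",round(s["time"],2),"p",np.round(s["eef_pos"],4),"F",np.round(s["contact_force"],1),"op",round(s["opening"],3),"ff",s["finger_force"],"q",np.round(s["qpos"],2)); print(y.round(3).tolist())
E
python3 - <<'E'
from h import *
st()
print("stand",atz("top",[[200+(673-500)/5,185+151/5]],.045),"gauge",atz("top",[[228,208]],.105))
c=np.array([[638,85],[740,125],[708,215],[605,180]]); P=atz("top",np.c_[200+(c[:,0]-500)/5,185+c[:,1]/5],.045);print(P.round(4),np.linalg.norm(P-np.roll(P,1,0),axis=1))
for c in([[80,72],[187,88],[173,188],[78,172]],[[333,107],[435,118],[420,217],[320,205]]):
    c=np.array(c);P=atz("top",np.c_[380+c[:,0]/5,200+c[:,1]/5],.05);print(P.mean(0),np.linalg.norm(P-np.roll(P,1,0),axis=1))
print("bores",atz("top",[[380+134/5,200+127/5],[380+380/5,200+165/5]],.05))
c=np.array([[90,335],[292,375],[240,578],[36,532]])-[0,300];P=atz("top",np.c_[130+c[:,0]/4.615,235+c[:,1]/4.615],.022);print("tray",P.mean(0),P.round(3).tolist())
print(goto([.565,.1325,.22],np.deg2rad(-21)),goto([.565,.1325,.22],np.deg2rad(69)))
E
```

```text
t 0.9 p [ 0.2578 -0.6238  0.2314] F [-0.6  0.3 -0.6] op 1.0 ff 0.0 q [-1.33  0.29  1.58  0.    1.28 -0.15]
[[0.924, 0.382, 0.0], [0.382, -0.924, -0.0], [-0.0, 0.0, -1.0]]
stand [[0.56247356 0.12953347 0.045     ]] gauge [[0.56769388 0.13221634 0.105     ]]
[[0.5942 0.1459 0.045 ]
 [0.5738 0.0982 0.045 ]
 [0.5319 0.1133 0.045 ]
 [0.5497 0.1614 0.045 ]] [0.0470833  0.05189617 0.0445478  0.05124072]
[ 0.52504548 -0.26457792  0.05      ] [0.04633297 0.04932367 0.04676993 0.04369047]
[ 0.50724844 -0.37640044  0.05      ] [0.0457147  0.04658305 0.04628781 0.0454989 ]
bores [[ 0.52631267 -0.26669661  0.05      ]
 [ 0.50565963 -0.37767032  0.05      ]]
tray [0.44452726 0.29798761 0.022     ] [[0.507, 0.338, 0.022], [0.484, 0.232, 0.022], [0.381, 0.258, 0.022], [0.407, 0.364, 0.022]]
(array([ 0.5727, -0.5817,  0.0113]), array([ 0.    ,  0.    , -0.8125])) (array([ 0.5727, -0.5817,  0.0113]), array([ 0.    , -0.    ,  0.7583]))
```

Request:
carry_out(deltas=[0.038,-0.0387,0,0,0,0,0.076,-0.0774,0,0,0,0,0.114,-0.116,0,0,0,0,0.152,-0.155,0,0,0,0,0.19,-0.1935,0,0,0,0], grip=60, grip_force=30)

```text
time: 1.52
eef_pos: [0.36, -0.3708, 0.2316]
tcp_rot: [0.981, 0.194, 0.0, 0.0]
contact_force: [0.7, 0.4, -0.2]
opening: 0.6
finger_force: 0.0
```

Request:
carry_out(deltas=[0.038,-0.0387,0,0,0,0,0.076,-0.0774,0,0,0,0,0.114,-0.116,0,0,0,0,0.152,-0.155,0,0,0,0,0.19,-0.1935,0,0,0,0])

```text
time: 2.15
eef_pos: [0.4617, -0.1194, 0.2318]
tcp_rot: [0.981, 0.195, 0.001, 0.0]
contact_force: [0.4, -0.2, 0.0]
opening: 0.599
finger_force: 0.0
```

Request:
carry_out(deltas=[0.038,-0.0387,0,0,0,-0.163,0.076,-0.0774,0,0,0,-0.326,0.114,-0.116,0,0,0,-0.489,0.152,-0.155,0,0,0,-0.65,0.19,-0.1935,0,0,0,-0.8125])

```text
time: 2.78
eef_pos: [0.5635, 0.1322, 0.2317]
tcp_rot: [0.823, 0.569, 0.0, 0.0]
contact_force: [0.6, -1.9, 0.4]
opening: 0.603
finger_force: 0.0
```

Run:
```python
from h import *
st(); print(goto([.564,.131,.065],np.deg2rad(-21)))
p,d=shot("top"); W=world("top",d)
z=W[...,2]
def rect(box,z0,z1):
    x0,y0,x1,y1=box; m=((z[y0:y1,x0:x1]>z0)&(z[y0:y1,x0:x1]<z1)).astype(np.uint8)
    n,l,s,c=cv2.connectedComponentsWithStats(m); k=1+np.argmax(s[1:,4]); w=W[y0:y1,x0:x1][l==k]; print(k,len(w),w.mean(0).round(4),cv2.minAreaRect((w[:,:2]*1000).astype(np.float32)))
rect((392,212,422,240),.035,.07);rect((440,218,470,248),.035,.07)
```

```text
t 2.77 p [0.5635 0.1322 0.2317] F [ 0.6 -1.9  0.4] op 0.603 ff 0.0 q [ 0.06  0.08  1.82 -0.    1.25  0.42]
[[0.353, 0.936, 0.001], [0.936, -0.353, -0.0], [0.0, 0.001, -1.0]]
(array([-0.001 ,  0.0008,  0.1667]), array([ 0.0009, -0.0002,  0.0057]))
1 375 [ 0.5272 -0.2648  0.0494] ((528.0133056640625, -265.3690490722656), (45.19560623168945, 45.737159729003906), 78.68524169921875)
1 396 [ 0.5073 -0.3749  0.0492] ((507.7410583496094, -376.5237731933594), (46.26845932006836, 45.73536682128906), 78.7369613647461)
```

Request:
carry_out(deltas=[-0.001,0.001,0.055,0,0,0,-0.001,0.001,0.105,0,0,0,-0.001,0.001,0.145,0,0,0,-0.001,0.001,0.166,0,0,0,-0.001,0.001,0.166,0,0,0])

```text
time: 3.45
eef_pos: [0.5618, 0.1289, 0.0632]
tcp_rot: [0.824, 0.566, -0.002, -0.001]
contact_force: [0.4, -0.1, 0.6]
opening: 0.603
finger_force: 0.0
```

Request:
carry_out(deltas=[0,0,0,0,0,0,0,0,0,0,0,0,0,0,0,0,0,0,0,0,0,0,0,0,0,0,0,0,0,0], grip=0, grip_force=25)

```text
time: 4.08
eef_pos: [0.5648, 0.1291, 0.0671]
tcp_rot: [0.824, 0.566, 0.001, 0.001]
contact_force: [-1.0, 0.9, 5.6]
opening: 0.284
finger_force: 25.0
```

Run:
```python
from h import *
st(); 
t,_=shot("top"); s,_=shot("scene"); R=lambda i: cv2.resize(i,(400,400),interpolation=cv2.INTER_CUBIC)
cv2.imwrite("pics/g1.png",np.hstack([R(t[175:255,195:275]),R(s[195:285,165:255])])[:,:,::-1]); st()
```

```text
t 4.08 p [0.5648 0.1291 0.0671] F [-1.   0.9  5.6] op 0.284 ff 24.95404042303562 q [ 0.05  0.27  1.93 -0.    0.94  0.42]
[[0.358, 0.934, 0.003], [0.934, -0.358, 0.0], [0.001, 0.003, -1.0]]
t 4.17 p [0.5648 0.1291 0.0672] F [-0.6 -0.6  6.2] op 0.282 ff 24.955672100186348 q [ 0.05  0.27  1.93 -0.    0.94  0.42]
[[0.358, 0.934, 0.003], [0.934, -0.358, 0.0], [0.001, 0.003, -1.0]]
```

View pics/g1.png

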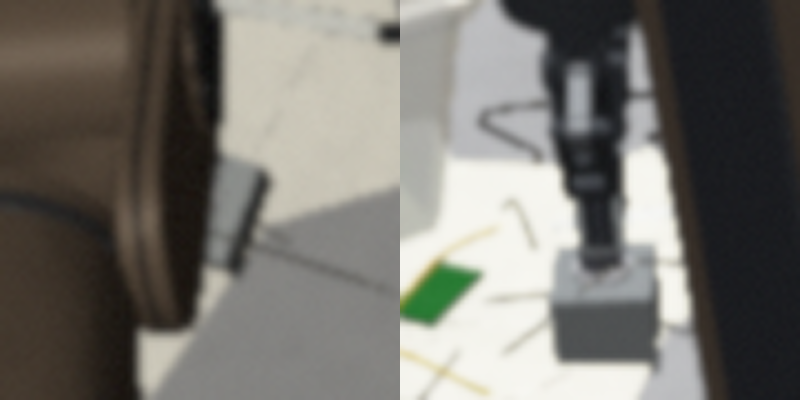

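Request:
carry_out(deltas=[0,0,0,0,0,0,0,0,0,0,0,0,0,0,0,0,0,0.18,0,0,0,0,0,0.36,0,0,0,0,0,0.54], grip=50)

```text
time: 4.8
eef_pos: [0.5629, 0.129, 0.0647]
tcp_rot: [0.946, 0.323, -0.001, -0.0]
contact_force: [-0.3, 0.3, 0.0]
opening: 0.5
finger_force: 0.0
```

Request:
carry_out(deltas=[0,0,0,0,0,0.18,0,0,0,0,0,0.36,0,0,0,0,0,0.54,0,0,0,0,0,0.71,0,0,0,0,0,0.71])

```text
time: 5.42
eef_pos: [0.563, 0.129, 0.0648]
tcp_rot: [1.0, -0.022, -0.001, 0.0]
contact_force: [-1.2, -0.7, 0.1]
opening: 0.503
finger_force: 0.0
```

Request:
carry_out(deltas=[0,0,0,0,0,0,0,0,0,0,0,0,0,0,0,0,0,0,0,0,0,0,0,0,0,0,0,0,0,0], grip=0)

```text
time: 6.05
eef_pos: [0.5632, 0.1298, 0.0652]
tcp_rot: [1.0, -0.023, -0.0, -0.001]
contact_force: [-1.1, 5.8, -1.0]
opening: 0.272
finger_force: 25.1
```

Request:
carry_out(deltas=[0,0,0,0,0,0,0,0,0,0,0,0,0,-0.001,0,0,0,0.1,0,-0.001,0,0,0,0.1,0,-0.001,0,0,0,0.1], grip=40)

```text
time: 6.68
eef_pos: [0.5636, 0.1298, 0.0654]
tcp_rot: [0.997, -0.072, 0.0, 0.0]
contact_force: [-0.2, 0.1, -0.4]
opening: 0.401
finger_force: 0.0
```

Request:
carry_out(deltas=[0,0,0,0,0,0,0,0,0,0,0,0,0,0,0,0,0,0,0,0,0,0,0,0,0,0,0,0,0,0], grip=0)

```text
time: 7.3
eef_pos: [0.5636, 0.1304, 0.0654]
tcp_rot: [0.997, -0.073, 0.0, -0.0]
contact_force: [0.4, 2.8, 1.0]
opening: 0.253
finger_force: 28.5
```

Request:
carry_out(deltas=[0,0,-0.015,0,0,0,0,0,-0.04,0,0,0,0,0,-0.08,0,0,0,0,0,-0.13,0,0,0,0,0,-0.165,0,0,0], grip_force=30)

```text
time: 7.92
eef_pos: [0.5639, 0.129, 0.2339]
tcp_rot: [0.997, -0.073, 0.001, 0.001]
contact_force: [0.2, -0.7, -0.6]
opening: 0.256
finger_force: 29.5
```

Request:
carry_out(deltas=[0.003,0.05,0,0,0,0,0.006,0.105,0,0,0,0,0.009,0.16,0,0,0,0,0.011,0.21,0,0,0,0,0.013,0.255,0,0,0,0])

```text
time: 8.55
eef_pos: [0.5382, -0.1267, 0.2312]
tcp_rot: [0.997, -0.073, -0.0, 0.001]
contact_force: [1.0, -0.3, -0.7]
opening: 0.253
finger_force: 29.6
```

Request:
carry_out(deltas=[0.003,0.05,0,0,0,0,0.006,0.1,0,0,0,0,0.008,0.142,0,0,0,0,0.008,0.142,0.04,0,0,0,0.008,0.142,0.08,0,0,0])

```text
time: 9.18
eef_pos: [0.526, -0.2676, 0.1507]
tcp_rot: [0.997, -0.073, -0.0, 0.001]
contact_force: [0.4, -1.0, -2.3]
opening: 0.253
finger_force: 29.6
```

Run:
```python
from h import *
st(); t,_=shot("top"); s,_=shot("scene"); R=lambda i: cv2.resize(i,(400,400),interpolation=cv2.INTER_CUBIC)
st();print(goto([.5265,-.2655,.12],None))
u=proj("scene",[.5265,-.2655,.08])[0].astype(int); v=proj("top",[.5265,-.2655,.08])[0].astype(int); print(u,v)
cv2.imwrite("pics/g2.png",np.hstack([R(t[v[1]-40:v[1]+40,v[0]-40:v[0]+40]),R(s[u[1]-40:u[1]+40,u[0]-40:u[0]+40])])[:,:,::-1])
```

```text
t 9.18 p [ 0.526  -0.2676  0.1507] F [ 0.4 -1.  -2.3] op 0.253 ff 29.644098076969385 q [-0.64  0.18  1.86 -0.    1.1   1.08]
[[0.989, -0.146, -0.0], [-0.146, -0.989, -0.003], [-0.0, 0.003, -1.0]]
t 9.28 p [ 0.5228 -0.2644  0.1453] F [-0.5  0.9 -2.4] op 0.25 ff 29.547766260802746 q [-0.64  0.18  1.86 -0.    1.11  1.08]
[[0.989, -0.146, -0.011], [-0.146, -0.989, 0.006], [-0.011, -0.004, -1.0]]
(array([0.0041, 0.0006, 0.0252]), array([0, 0, 0]))
[373 210] [408 223]
```

View pics/g2.png

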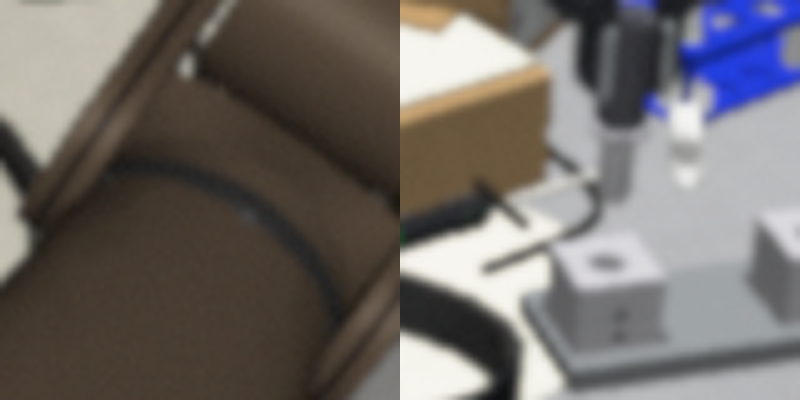

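Run:
```python
from h import *
t,_=shot("top"); s,_=shot("scene");  s,_=shot("scene"); st(); p=np.array(ctrl.get_state()["eef_pos"])
print("bore scene",atz("scene",[[333+41.4,170+52.6]],.05), "proj tip", proj("scene",[p-[0,0,.0564],p-[0,0,.0204]]))
R=lambda i: cv2.resize(i,(560,560),interpolation=cv2.INTER_CUBIC)
cv2.imwrite("pics/g3.png",R(s[180:250,340:410])[:,:,::-1])
```

```text
t 9.43 p [ 0.5272 -0.2666  0.1523] F [ 0.4 -0.8 -1. ] op 0.253 ff 29.633549954742193 q [-0.64  0.18  1.86 -0.    1.1   1.08]
[[0.989, -0.145, 0.001], [-0.145, -0.989, -0.002], [0.001, 0.002, -1.0]]
bore scene [[ 0.51960363 -0.26544219  0.05      ]] proj tip [[374.61214469 204.45362771]
 [375.81933208 190.98651079]]
```

View pics/g3.png

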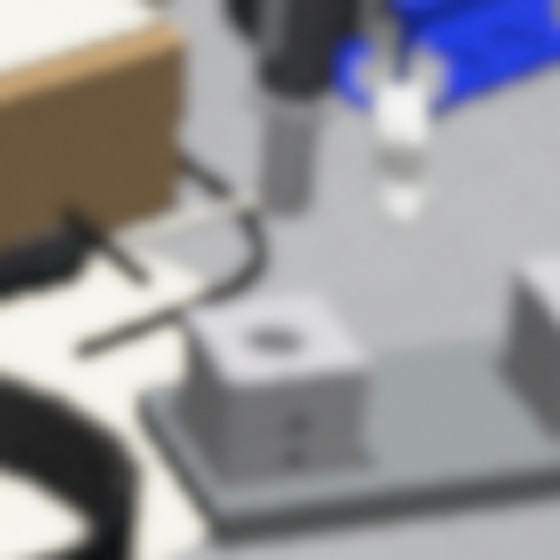

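Request:
carry_out(deltas=[-0.001,-0.001,0.02,0,0,0,-0.001,-0.001,0.035,0,0,0,-0.001,-0.001,0.04,0,0,0,-0.001,-0.001,0.04,0,0,0,-0.001,-0.001,0.04,0,0,0])

```text
time: 10.05
eef_pos: [0.5262, -0.2649, 0.1108]
tcp_rot: [0.997, -0.073, 0.0, 0.0]
contact_force: [-0.5, -0.5, -0.5]
opening: 0.256
finger_force: 29.6
```

Run:
```python
from h import *
for i in range(2): s,_=shot("scene"); st()
R=lambda i: cv2.resize(i,(560,560),interpolation=cv2.INTER_CUBIC)
cv2.imwrite("pics/g4.png",R(s[180:250,340:410])[:,:,::-1])
```

```text
t 10.1 p [ 0.5262 -0.2649  0.1109] F [-0.1 -0.3 -1. ] op 0.252 ff 29.628707449883223 q [-0.64  0.23  1.88 -0.    1.03  1.08]
[[0.989, -0.145, 0.001], [-0.145, -0.989, -0.001], [0.001, 0.001, -1.0]]
t 10.15 p [ 0.5262 -0.265   0.111 ] F [-0.3 -0.8 -1.3] op 0.254 ff 29.628336746245623 q [-0.64  0.23  1.88 -0.    1.03  1.08]
[[0.989, -0.145, 0.001], [-0.145, -0.989, -0.001], [0.001, 0.001, -1.0]]
```

View pics/g4.png

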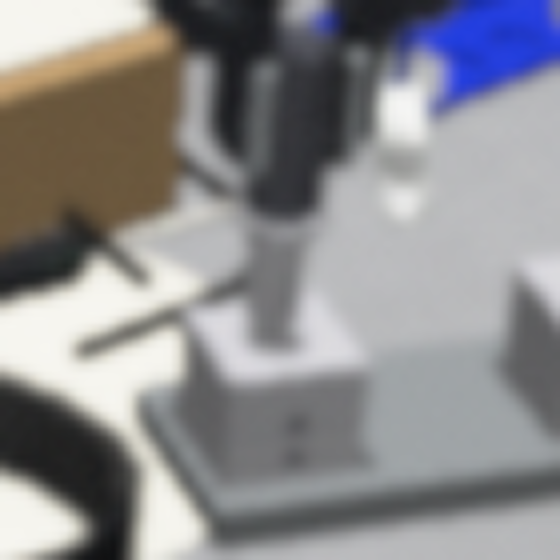

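Request:
carry_out(deltas=[0.001,0.001,0,0,0,0,0.001,0.001,0.003,0,0,0,0.001,0.001,0.005,0,0,0,0.001,0.001,0.007,0,0,0,0.001,0.001,0.008,0,0,0])

```text
time: 10.78
eef_pos: [0.5267, -0.2662, 0.1026]
tcp_rot: [0.997, -0.073, 0.0, 0.0]
contact_force: [-1.5, -1.8, -0.4]
opening: 0.254
finger_force: 29.5
```

Request:
carry_out(deltas=[0,0,0.002,0,0,0,0,0,0.004,0,0,0,0,0,0.006,0,0,0,0,0,0.008,0,0,0,0,0,0.008,0,0,0])

```text
time: 11.4
eef_pos: [0.5266, -0.266, 0.0941]
tcp_rot: [0.997, -0.073, -0.0, 0.0]
contact_force: [-1.4, -2.6, -1.4]
opening: 0.252
finger_force: 29.6
```

Request:
carry_out(deltas=[0,0,0.003,0,0,0,0,0,0.006,0,0,0,0,0,0.009,0,0,0,0,0,0.012,0,0,0,0,0,0.014,0,0,0])

```text
time: 12.02
eef_pos: [0.527, -0.2661, 0.0821]
tcp_rot: [0.997, -0.073, -0.0, -0.0]
contact_force: [-4.8, -0.5, 14.5]
opening: 0.255
finger_force: 29.5
```

Request:
carry_out(deltas=[0,0,-0.001,0,0,0,0,0,-0.002,0,0,0,0,0,-0.002,0,0,0,0,0,-0.002,0,0,0,0,0,-0.002,0,0,0])

```text
time: 12.65
eef_pos: [0.5267, -0.2659, 0.0823]
tcp_rot: [0.997, -0.073, 0.0, 0.0]
contact_force: [-0.8, -4.6, 0.8]
opening: 0.256
finger_force: 29.5
```

Request:
carry_out(deltas=[0,0.001,-0.003,0,0,0,0,0.001,-0.007,0,0,0,0,0.001,-0.011,0,0,0,0,0.001,-0.015,0,0,0,0,0.001,-0.019,0,0,0])

```text
time: 13.28
eef_pos: [0.5266, -0.2664, 0.1016]
tcp_rot: [0.997, -0.073, -0.0, -0.0]
contact_force: [-0.2, -0.6, -0.7]
opening: 0.255
finger_force: 29.7
```

Request:
carry_out(deltas=[0,0,-0.004,0,0,0,0,0,-0.008,0,0,0,0,0,-0.014,0,0,0,0,0,-0.02,0,0,0,0,0,-0.026,0,0,0])

```text
time: 13.9
eef_pos: [0.5266, -0.2668, 0.1278]
tcp_rot: [0.997, -0.073, 0.0, 0.0]
contact_force: [0.7, 0.2, -0.8]
opening: 0.251
finger_force: 29.7
```

Request:
carry_out(deltas=[-0.001,0.03,0,0,0,0,-0.002,0.07,0,0,0,0,-0.003,0.1,0,0,0,0,-0.004,0.112,0,0,0,0,-0.004,0.112,0,0,0,0])

```text
time: 14.52
eef_pos: [0.5061, -0.3772, 0.1273]
tcp_rot: [0.997, -0.073, -0.0, -0.0]
contact_force: [0.6, 0.2, -1.5]
opening: 0.255
finger_force: 29.8
```

Run:
```python
from h import *
for i in range(3): s,_=shot("scene")
st(); print(goto([.5067,-.3766,.111],None), proj("scene",[[.5067,-.3766,.05],[.5267,-.266,.05]]))
R=lambda i: cv2.resize(i,(800,560),interpolation=cv2.INTER_CUBIC)
cv2.imwrite("pics/g5.png",R(s[175:245,350:450])[:,:,::-1])
```

```text
t 14.68 p [ 0.5065 -0.3758  0.1271] F [-0.3  1.1 -1.5] op 0.252 ff 29.77550144804809 q [-0.8   0.29  1.77  0.    1.08  0.92]
[[0.99, -0.144, -0.0], [-0.144, -0.99, 0.001], [-0.0, -0.001, -1.0]]
(array([0.0003, 0.0008, 0.0161]), array([0, 0, 0])) [[414.95418569 215.17639464]
 [373.01613217 221.18372611]]
```

View pics/g5.png

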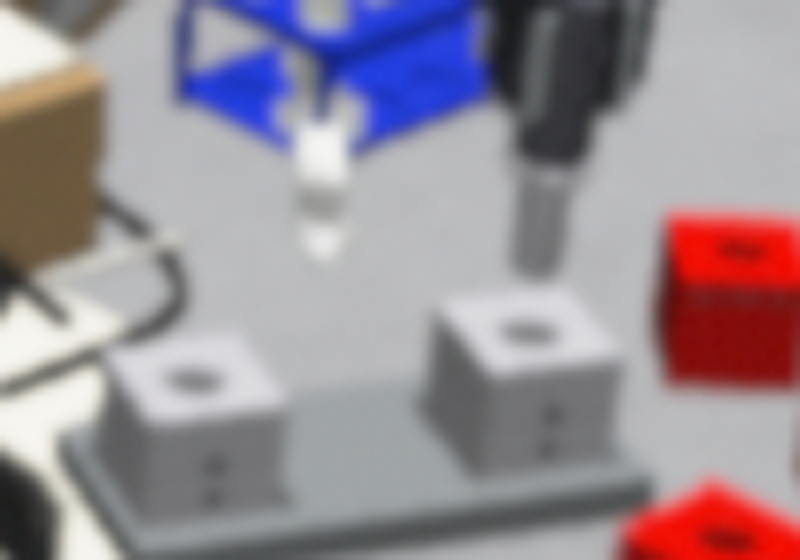

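Request:
carry_out(deltas=[0,0.0005,0.01,0,0,0,0,0.0005,0.016,0,0,0,0,0.0005,0.019,0,0,0,0,0.0005,0.022,0,0,0,0,0.0005,0.025,0,0,0])

```text
time: 15.3
eef_pos: [0.5063, -0.3776, 0.1022]
tcp_rot: [0.997, -0.073, 0.0, 0.0]
contact_force: [-0.1, -0.3, -1.5]
opening: 0.254
finger_force: 29.8
```

In. I'll go on slowly down to 0.084, then on to the home depth.

Request:
carry_out(deltas=[0,0,0.004,0,0,0,0,0,0.008,0,0,0,0,0,0.012,0,0,0,0,0,0.016,0,0,0,0,0,0.018,0,0,0])

```text
time: 15.92
eef_pos: [0.5061, -0.3774, 0.0839]
tcp_rot: [0.997, -0.073, -0.0, -0.0]
contact_force: [0.7, 0.4, -2.0]
opening: 0.253
finger_force: 29.8
```

Request:
carry_out(deltas=[0,0,0.002,0,0,0,0,0,0.004,0,0,0,0,0,0.005,0,0,0,0,0,0.005,0,0,0,0,0,0.005,0,0,0])

```text
time: 16.55
eef_pos: [0.5063, -0.3776, 0.0794]
tcp_rot: [0.997, -0.073, 0.0, 0.0]
contact_force: [-0.0, -0.5, -0.9]
opening: 0.255
finger_force: 29.8
```

Past the blind depth without force, so this block is the good one.

Request:
carry_out(deltas=[0,0,0.003,0,0,0,0,0,0.006,0,0,0,0,0,0.008,0,0,0,0,0,0.01,0,0,0,0,0,0.01,0,0,0])

```text
time: 17.18
eef_pos: [0.5064, -0.3776, 0.0704]
tcp_rot: [0.997, -0.073, -0.0, -0.0]
contact_force: [-2.8, 2.6, 4.2]
opening: 0.255
finger_force: 30.4
```

Request:
carry_out(deltas=[0,0,0,0,0,0,0,0,0,0,0,0,0,0,0,0,0,0,0,0,-0.01,0,0,0,0,0,-0.04,0,0,0], grip=45)

```text
time: 17.8
eef_pos: [0.5052, -0.3765, 0.1081]
tcp_rot: [0.997, -0.073, -0.002, -0.001]
contact_force: [0.6, -0.2, 0.2]
opening: 0.452
finger_force: 0.0
```

Request:
carry_out(deltas=[0,0,-0.045,0,0,0,0,0,-0.09,0,0,0,0.002,-0.055,-0.09,0,0,0.02,0.004,-0.113,-0.09,0,0,0.047,0.004,-0.113,-0.09,0,0,0.047], grip=72)

```text
time: 18.42
eef_pos: [0.5272, -0.263, 0.2002]
tcp_rot: [0.996, -0.094, 0.0, -0.0]
contact_force: [-0.2, -1.3, 0.8]
opening: 0.716
finger_force: 0.0
```

Run:
```python
from h import *
for i in range(2): s,_=shot("scene")
p,d=shot("top"); W=world("top",d); b=W[218:248,440:470].reshape(-1,3)
for lo,hi in((.04,.053),(.08,.13)):
    m=(b[:,2]>lo)&(b[:,2]<hi); print(m.sum(),np.median(b[m],0) if m.any() else 0)
st(); print(goto([.5266,-.2665,.022],np.deg2rad(79)))
R=lambda i: cv2.resize(i,(800,560),interpolation=cv2.INTER_CUBIC)
cv2.imwrite("pics/g6.png",R(s[175:245,350:450])[:,:,::-1])
```

```text
45 [ 0.48948041 -0.39013584  0.05029159]
19 [ 0.5027021  -0.38373445  0.11123863]
t 18.57 p [ 0.5268 -0.2669  0.2   ] F [ 0.8 -0.5  0.2] op 0.722 ff 0.0 q [-0.64  0.13  1.82 -0.    1.19  1.12]
[[0.982, -0.191, 0.001], [-0.191, -0.982, -0.001], [0.001, 0.001, -1.0]]
(array([-0.0004, -0.0005,  0.178 ]), array([ 0.0009, -0.0009, -0.0005]))
```

View pics/g6.png

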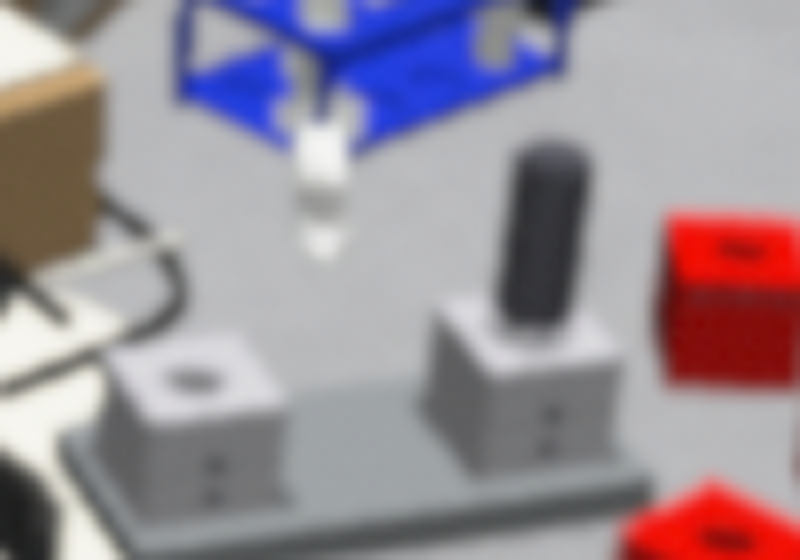

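Request:
carry_out(deltas=[0,0,0.05,0,0,0,0,0,0.105,0,0,0,0,0,0.15,0,0,0,0,0,0.175,0,0,0,0,0,0.183,0,0,0])

```text
time: 19.2
eef_pos: [0.5252, -0.2669, 0.0141]
tcp_rot: [0.995, -0.097, -0.002, -0.001]
contact_force: [0.3, -0.1, 0.5]
opening: 0.723
finger_force: 0.0
```

Request:
carry_out(deltas=[0,0,0,0,0,0,0,0,0,0,0,0,0,0,0,0,0,0,0,0,0,0,0,0,0,0,0,0,0,0], grip=0, grip_force=60)

```text
time: 19.82
eef_pos: [0.5267, -0.2665, 0.0168]
tcp_rot: [0.995, -0.096, 0.0, 0.0]
contact_force: [-1.3, -0.5, -1.6]
opening: 0.505
finger_force: 62.3
```

Request:
carry_out(deltas=[0,0,-0.005,0,0,0,0,0,-0.02,0,0,0,0,0,-0.07,0,0,0,0,0,-0.13,0,0,0,0,0,-0.19,0,0,0])

```text
time: 20.45
eef_pos: [0.5263, -0.2659, 0.2088]
tcp_rot: [0.995, -0.096, 0.0, 0.0]
contact_force: [0.7, -0.7, -4.3]
opening: 0.506
finger_force: 62.7
```

Request:
carry_out(deltas=[-0.014,-0.04,0,0,0,0,-0.034,-0.097,0,0,0,0,-0.054,-0.154,0,0,0,0,-0.074,-0.211,0,0,0,0,-0.094,-0.268,0,0,0,0])

```text
time: 21.08
eef_pos: [0.485, 0.0167, 0.2073]
tcp_rot: [0.995, -0.096, 0.001, -0.0]
contact_force: [1.5, -0.0, -4.3]
opening: 0.507
finger_force: 62.8
```

Request:
carry_out(deltas=[-0.02,-0.057,0,0,0,0,-0.04,-0.114,0,0,0,0,-0.06,-0.171,0,0,0,0,-0.08,-0.228,0,0,0,0,-0.094,-0.27,0,0,0,0])

```text
time: 21.7
eef_pos: [0.444, 0.3002, 0.2074]
tcp_rot: [0.995, -0.095, 0.001, -0.0]
contact_force: [1.4, -0.1, -4.7]
opening: 0.51
finger_force: 62.8
```

Run:
```python
from h import *
for i in range(3): s,_=shot("scene")
st(); print(goto([.4445,.298,.016],np.deg2rad(78)))
cv2.imwrite("pics/g7.png",cv2.resize(s[200:380,60:300],(800,600))[:,:,::-1])
```

```text
t 21.85 p [0.4441 0.2997 0.2071] F [-0.1 -0.5 -5.1] op 0.505 ff 63.28397836536169 q [0.4  0.   1.94 0.   1.2  2.16]
[[0.982, -0.187, 0.001], [-0.187, -0.982, 0.0], [0.0, -0.0, -1.0]]
(array([0.0006, 0.0017, 0.1911]), array([-0.0005, -0.0004,  0.0209]))
```

View pics/g7.png

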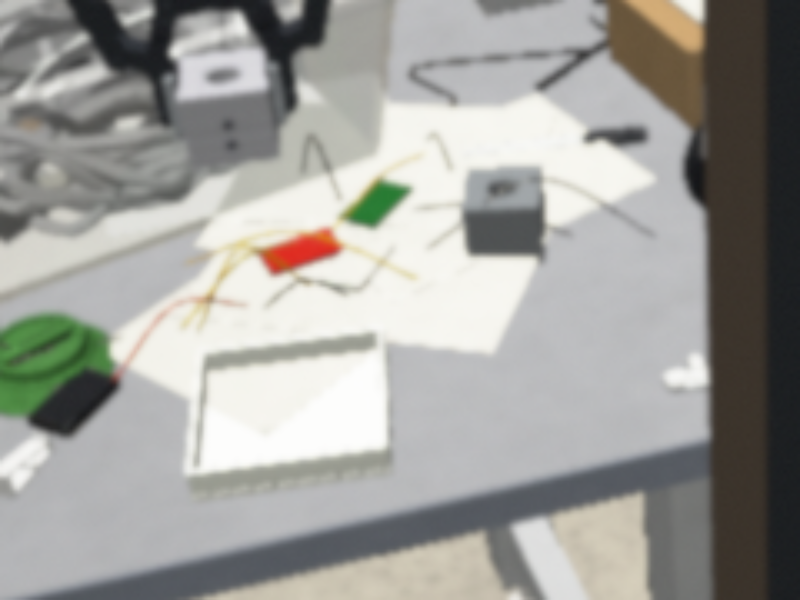

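Request:
carry_out(deltas=[0.001,0.002,0.05,0,0,0.02,0.001,0.002,0.105,0,0,0.02,0.001,0.002,0.15,0,0,0.02,0.001,0.002,0.177,0,0,0.02,0.001,0.002,0.186,0,0,0.02])

```text
time: 22.48
eef_pos: [0.4447, 0.2942, 0.0189]
tcp_rot: [0.994, -0.107, -0.002, 0.001]
contact_force: [0.7, -1.0, -3.8]
opening: 0.507
finger_force: 63.2
```

Request:
carry_out(deltas=[0,0,0.002,0,0,0,0,0,0.004,0,0,0,0,0,0.006,0,0,0,0,0,0.008,0,0,0,0,0,0.009,0,0,0])

```text
time: 23.1
eef_pos: [0.4463, 0.2959, 0.0127]
tcp_rot: [0.994, -0.106, 0.0, -0.0]
contact_force: [-4.0, -2.3, 8.2]
opening: 0.502
finger_force: 64.9
```

Down on the floor (8 N, height as predicted). Release and rise.

Request:
carry_out(deltas=[0,0,-0.001,0,0,0,0,0,-0.001,0,0,0,0,0,-0.001,0,0,0,0,0,-0.001,0,0,0,0,0,-0.01,0,0,0], grip=72)

```text
time: 23.72
eef_pos: [0.445, 0.2953, 0.0209]
tcp_rot: [0.994, -0.106, -0.001, 0.0]
contact_force: [-0.1, 0.2, -0.1]
opening: 0.72
finger_force: 0.0
```

Request:
carry_out(deltas=[0,0,-0.03,0,0,0,0,0,-0.08,0,0,0,0,0,-0.14,0,0,0,0.04,-0.03,-0.19,0,0,0,0.08,-0.08,-0.2,0,0,0])

```text
time: 24.35
eef_pos: [0.5365, 0.3524, 0.2259]
tcp_rot: [0.994, -0.107, 0.004, -0.002]
contact_force: [0.3, 0.5, 1.1]
opening: 0.716
finger_force: 0.0
```

Run:
```python
from h import *
for i in range(2): s,d=shot("scene")
st(); W=world("scene",d); x,y,z=W[...,0],W[...,1],W[...,2]
m=(z>.040)&(z<.055)&(abs(x-.4445)<.05)&(abs(y-.298)<.05); w=W[m]; print("tray blk",m.sum(),w.mean(0).round(4),w.std(0).round(4),cv2.minAreaRect((w[:,:2]*1000).astype(np.float32)))
for lo,hi in((.04,.055),(.09,.13)):
    m=(z>lo)&(z<hi)&(abs(x-.5065)<.035)&(abs(y+.377)<.035); w=W[m]; print(m.sum(),w.mean(0).round(4) if len(w) else 0, z[m].max() if len(w) else 0)
```

```text
t 24.45 p [0.5385 0.3541 0.2219] F [ 0.3  0.2 -0.7] op 0.719 ff 0.0 q [0.42 0.22 1.67 0.   1.24 2.21]
[[0.977, -0.211, 0.006], [-0.211, -0.977, 0.003], [0.005, -0.004, -1.0]]
tray blk 359 [0.4433 0.2936 0.0439] [0.0147 0.0132 0.0015] ((444.6971130371094, 293.37445068359375), (43.80521011352539, 49.471004486083984), 75.92591094970703)
191 [ 0.498  -0.3711  0.0477] 0.05429976858733583
101 [ 0.5009 -0.3744  0.1019] 0.1103027949334726
```

```bash
python3 -c "
from h import *
print(ctrl.sign_off())"
```

```text
the job is handed in; nothing more can be done
None
```

I handed the job in at about 24.5 s: the block on the robot's left (y ≈ -0.27) was the bad one, stopping the gauge at the blind depth at about 14 N; it now stands in the tray, and the gauge stands fully home in the other block in its rack pocket. `sign_off()` gave no verdict.

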